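# Clear the glue-up vice, draw its spring jaw back to the index and hold it open

## Task

The small glue-up vice has to be held open so that a colleague can load it. First lift the sanding block out of its bed and leave it lying flat on its base on the bench top itself, touching nothing of the vice; then draw the spring-closed jaw back by its upright grip until the brass pointer lines up with the fin on the index slider, and finish while still holding it there: do not let go. Leave the index slider where it is set, and do not disturb the other things on the bench.

Things in the scene. Friction and masses are not known exactly. Their poses are not given: they have to be found in the camera images.
- jig: Glue-up vice fixed to the bench. Bed: aluminium plate 340 (x) x 160 (y) x 14 mm high; origin at the centre of its underside; its x points from the front stop to the spring tubes, z up. On it: fixed wooden jaw (x +35 to +60 mm, top 48 mm above the bench), two dark spring tubes behind it (to x +165, top 39), and along the edge y = -72 mm an 8 mm wide steel rail, top 30.
- front_stop (a point): Middle of the inner face of the vice's wooden front stop, on the bed (14 mm above the bench). The stop is 20 mm thick, 124 mm wide, top 36 mm above the bench. From here 140 mm of clear bed reach to the closed sliding jaw; the sanding block lying in it keeps the jaw from opening to the index.
- jaw (a joint): Sliding wooden jaw, 40 mm long, 116 mm wide, top 40 mm above the bench: travel in m towards the vice's own -x (towards the robot), 0 = closed, greatest 0.135. The spring always draws it shut: about 4 N at 0, growing by 0.8 N per 10 mm (about 12 to 15 N at the index); it shuts when let go.
- handle (a point): Point on the jaw's upright black grip paddle, 72 mm above the bench, in its middle; the paddle is 16 mm thick along the vice's x, 30 mm wide along its y, and stands from the jaw's top (40 mm) to 90 mm above the bench. Axes as the vice's. Moves with the jaw.
- pointer (a point): Tip of the thin brass pointer on the sliding jaw, over the side rail, 40 mm above the bench. Axes as the vice's. Moves with the jaw.
- mark (a point): Where the pointer tip must come: beside the thin upright steel fin (2 mm thick, top 49 mm above the bench) of the dark index slider on the side rail. Axes as the vice's: the pointer has to be level with it along the vice's x. The slider is clamped stiffly, 95 to 130 mm from the closed pointer, and must stay put.
- sanding_block: Cork sanding block, 56 (x) x 101 (y) x 28 mm high, about 60 g, loose; origin at the centre of its underside. Lies in the vice's bed (underside 14 mm above the bench) between front stop and sliding jaw, roughly crosswise.
- clear_spot (a point): Point on the bench top, left of the hoses, in the middle of a bare patch at least 160 mm across, a suitable place for the sanding block (any bare place on the bench will do).
- wood_caul: Bystander: loose wooden block 45 x 150 x 22 mm lying beside the vice on its right, along it; origin at the centre of its underside.
- spring_clamp: Bystander: loose black and orange spring clamp 64 x 105 x 20 mm near the robot, left of the hoses; origin at the centre of its underside.
- masking_tape: Bystander: loose roll of tape, 90 mm across, 24 mm high, left on the bench; origin at the centre of its underside.
- pencil: Bystander: loose pencil, 173 mm long, lying to the right of the wooden block; origin at the centre of its underside.
Mind the look-alikes: they are no part of the job. What is shaped like the sanding_block but pink is not meant.

How it is judged (in metres and radians):
On the way, in this order (a step that is already met when the one before it is completed fails the run):
1. the sanding block lies flat on the bench top, released and clear of the vice (height (world z) of sanding_block below 0.006 m and angle between sanding_block's own z axis and vertical below 0.1 rad and contact force between sanding_block and the fingers below 0.1 N and contact force between sanding_block and jig below 0.1 N and linear speed of sanding_block below 0.02 m/s), for 0.2 s.
2. the jaw is drawn back to the index and held by the gripper (x of pointer in the frame of mark between -0.004 and 0.004 m and contact force between the fingers and jig above 3 N), for 0.5 s.
At the end, for the whole second after the job is handed in: The gripper still holds the jaw (more than 3 N), at rest, with the brass pointer within 4 mm of the index fin; the sanding block lies at rest on its base on the bench top (within 6 mm of it, tilted less than 0.1 rad), touching neither vice nor arm (all of step 2 and velocity of joint jaw between -0.005 and 0.005 m/s and contact force between sanding_block and jig below 0.1 N and contact force between sanding_block and the arm below 0.1 N and height (world z) of sanding_block below 0.006 m and angle between sanding_block's own z axis and vertical below 0.1 rad and linear speed of sanding_block below 0.02 m/s); the arm keeps its last pose, push and grip.
It fails at once if the index slider is shifted by more than 4 mm (distance of mark from where it was at the start of the episode above 0.004 m).
It fails at once if a bystander is moved by more than 20 mm (distance of any of wood_caul, spring_clamp, masking_tape, pencil from where it was at the start of the episode above 0.02 m).
It also fails if it takes over 58 s, if anything falls off the work surface, if the arm or the gripper's body presses on something with over 40 N, if the wrist force passes 120 N, or if a joint passes its speed limit or range.

## Robot

A 7-joint arm with a two-finger parallel gripper is mounted at the origin on a cart in front of the work surface, level with it; the furniture and walls round the work are solid. World frame = base frame: x ahead of the robot, y to its left, z up, the work surface at z = 0. Lengths are in mm, angles in rad, forces in N, time in s.
With the tool pointing down it reaches from about 375 to 925 mm from the base axis. Payload 3.1 kg.
Tool frame: the origin (TCP) lies at the very end of the fingers, on their centre line; the grasp point (between the pads) lies 19 mm behind it; z points along the fingers, y is the line along which they close (so a half turn about z gives the same grasp; the last joint's range is limited). The gripper opens to 85 mm and grips with 20 to 120 N. Pads are 22 mm wide; open, the fingers measure 114 mm over their backs; the gripper's body (76 mm by 85 mm) begins 54 mm behind the grasp point. The pads swing forward as they close: fully open they stand 13 mm farther back than shut.
Start: joints at [-1.352, 0.383, 0.044, 1.598, -0.018, 1.161, -0.05], TCP at [202.47, 617.664, 231.269] pointing down, gripper open.
Joint ranges: [-2.61, 2.61], [-0.41, 2.15], [-1.48, 1.57], [0, 2.5], [-1.57, 4.71], [0.05, 1.97], [-2.85, 2.85]. Speed limits (rad/s): [2.79, 2.79, 3.14, 3.14, 3.14, 3.14, 3.14].

## Interface

Orientations are given as a rotation vector (axis times angle).
In Python, from plant import robot gives the robot as it stands.
- The arm moves only by the tool send_rows, never from a script. Its argument "series" is a list of rows, each a list of 2 entries, a list of its own where there are three numbers: the shift along the tool's x, y, z in m, then the turn, a rotation vector about the tool's x, y, z in degrees. A call has 1 to 12 rows; each row is the pose to reach, as a shift and turn from the pose commanded when the call began, along the tool's axes at that moment; what a row does not reach only later rows make up. A row lasts 1/10 s, in which the tool goes at most 50 mm and 8.59 degrees, less where a joint would pass 70% of its speed; a pose out of reach is approached as far as the arm can. A call with a gripper value outside its range is refused whole. "grip" is the opening, from -1 (shut) to 1 (fully open), set as the call begins (left out, the last holds). The fingers move at their own pace and stop on an object; "grip_force" is the grip in N (left out, the last holds). Time passes only in rows, so rows that repeat a pose let the fingers close. It gives the time, the measured TCP pose, the force, the opening and the grip force at its end, in the units of the state.
- robot.get_state(): the state, without advancing time (a new reading comes with each control period).
- robot.camera(name): name is "scene" or "top"; returns a dict with "img" (384x512x3 uint8, red, green, blue), "range_z" (384x512 float32, mm along the optical axis (not along the pixel's ray), 0 where there is no reading), "intrinsics" (3x3 intrinsics, pixels), "dist" ([k1, k2, p1, p2, k3] as OpenCV has them; the pictures are not rectified), "camera_from_world" (4x4, takes a point from world to camera coordinates). Camera axes: x right, y down, z forward; pixel columns grow to the right and rows downward; lengths in mm; the calibration is good to about 2 mm. A picture is of the moment at which its call begins.
- robot.close_job(): hands the job in; it is judged then, once.
The state is a dict: "clock": time; "joints": joint angles; "qvel": joint speeds; "joint_efforts": joint torques, N m; "tool_pos": TCP position; "eef_rot": TCP orientation; "wrist_force": force on the tool from outside, world axes, zero at the start; "wrist_torque": the same for the moment, N m; "width": finger opening in mm; "gripper_force": force on a finger pad.
Only numpy, scipy, OpenCV 4.12 (cv2) and the standard library are available. Lean on these libraries where they do the work, as an engineer would, in place of code of your own. Each camera call takes 0.05 s, during which the arm holds its last target. There are 200 camera calls.

## Working session

There is one attempt and no reset: what is moved stays moved. The work goes in short steps, Python scripts to look and compute and a tool call to move; the robot and the scene stay as the last step left them, time stands still between calls to the robot, and variables do not carry over. Pictures are saved under pics/ and viewed, at most 10 in all, crops included, and the job is handed in when it is done.

Besides the shell and the picture viewer there is one more tool, called after "Emit:" by a JSON object that holds its "method" and its "body", one argument or row to a line. send_rows: Moves the arm, as the interface text tells. Its arguments: {"type":"object","properties":{"series":{"type":"array"},"grip":{"type":"number"},"grip_force":{"type":"number"}},"required":["series"]}

```bash
mkdir -p pics; cat > h.py <<'E'
import numpy as np, cv2
from plant import robot
def cam(n):
    c=robot.camera(n); c['T']=np.array(c['camera_from_world'],float); c['K']=np.array(c['intrinsics'],float); c['d']=np.array(c['dist'],float); return c
def save(c,f): cv2.imwrite(f,cv2.cvtColor(c['img'],cv2.COLOR_RGB2BGR))
def onplane(c,uv,z):
    p=cv2.undistortPoints(np.array(uv,float).reshape(-1,1,2),c['K'],c['d']).reshape(-1,2)
    R,t=c['T'][:3,:3],c['T'][:3,3]; o=-R.T@t
    d=np.c_[p,np.ones(len(p))]@R
    return o+d*((z-o[2])/d[:,2])[:,None]
def cloud(c):
    h,w=c['range_z'].shape; u,v=np.meshgrid(np.arange(w),np.arange(h))
    p=cv2.undistortPoints(np.stack([u,v],-1).reshape(-1,1,2).astype(float),c['K'],c['d']).reshape(-1,2)
    z=c['range_z'].reshape(-1,1); P=np.c_[p*z,z]; R,t=c['T'][:3,:3],c['T'][:3,3]
    P=(P-t)@R; P[z[:,0]==0]=np.nan; return P.reshape(h,w,3)
def proj(c,P):
    R,t=c['T'][:3,:3],c['T'][:3,3]
    return cv2.projectPoints(np.array(P,float).reshape(-1,1,3),cv2.Rodrigues(R)[0],t,c['K'],c['d'])[0].reshape(-1,2)
E
python3 - <<'E'
from h import *
for n in('scene','top'):
    c=cam(n); save(c,f'pics/{n}0.png'); R=c['T'][:3,:3]; print(n,-R.T@c['T'][:3,3],R[2],c['K'][0,0])
s=robot.get_state();print(s)
E
```

```text
scene [ -28.054817    861.02964496 1259.09306081] [ 0.33043638 -0.57777475 -0.74631638] 420.0626506040825
top [ 337.23649548  -39.1986777  1380.95310771] [ 0.12229872  0.00880837 -0.99245425] 418.9570798284703
{'clock': 0.1, 'joints': array([-1.35178246,  0.38377717,  0.04381859,  1.59942382, -0.01793099,
        1.16119628, -0.04989461]), 'qvel': array([-0.00017219, -0.00225042, -0.00097067, -0.00472555,  0.00163509,
        0.00117163,  0.0006497 ]), 'joint_efforts': array([ 2.76027597e-03, -4.34729683e+01,  1.02936566e+00, -2.50454682e+01,
        1.08837118e-02,  5.41634829e-03,  4.50705286e-06]), 'tool_pos': array([202.21570763, 616.84134327, 229.99383268]), 'eef_rot': array([-0.49538667, -3.10199392,  0.00376218]), 'wrist_force': array([ 0.51398143, -0.16021224, -0.87133754]), 'wrist_torque': array([ 0.01787486,  0.07474727, -0.05530391]), 'gripper_force': 0.0, 'width': 85.3155946534045}
```

View pics/scene0.png

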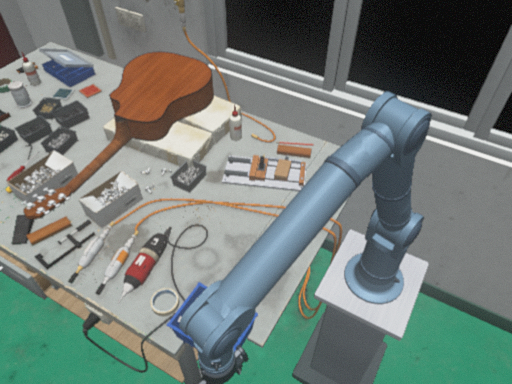

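View pics/top0.png

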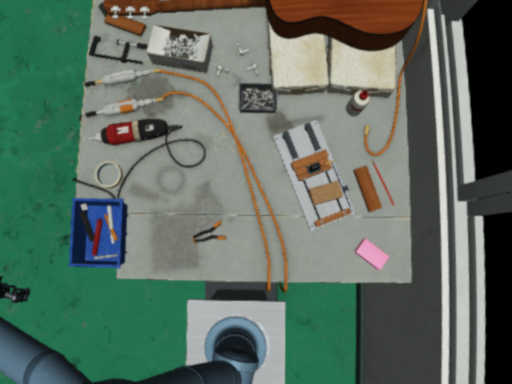

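The scene view shows the vice at about (265,172). In the top view the vice spans (275–355, 120–230), with the black grip at (314,168), the cork block at (326,192) and the index slider near (345,188). The pink look-alike is at (372,253), and the bare patch is left of the hoses at about (190,200). Next I'll zoom in and measure.

```bash
python3 - <<'E'
from h import *
c=cam('top'); P=cloud(c)
im=cv2.cvtColor(c['img'],cv2.COLOR_RGB2BGR)
cv2.imwrite('pics/crop1.png',cv2.resize(im[110:240,260:400],None,fx=5,fy=4.6*5/4.6*0.9 if 0 else 4.6,interpolation=cv2.INTER_CUBIC) if 0 else cv2.resize(im[112:232,260:400],None,fx=5,fy=5,interpolation=cv2.INTER_CUBIC))
s=cam('scene'); 
pj=proj(s,onplane(c,[(275,130),(355,225)],20)); print(pj)
im=cv2.cvtColor(s['img'],cv2.COLOR_RGB2BGR)
cv2.imwrite('pics/crop2.png',cv2.resize(im[135:205,210:325],None,fx=6.9,fy=6.9,interpolation=cv2.INTER_CUBIC))
hs=cv2.cvtColor(c['img'],cv2.COLOR_RGB2HSV)
for (u,v) in [(326,192),(314,168),(330,213),(367,190),(205,237),(108,174),(190,200),(310,190)]: print((u,v),c['img'][v,u],hs[v,u],P[v,u].round())
E
```

```text
[[218.39121588 177.62176027]
 [314.4734978  165.91005687]]
(326, 192) [149 118  79] [ 17 120 149] [ 504. -282.   42.]
(314, 168) [35 37 39] [105  26  39] [ 574. -237.   86.]
(330, 213) [173 175 175] [ 90   3 175] [ 439. -301.   10.]
(367, 190) [130  78  39] [ 13 178 130] [ 515. -422.   23.]
(205, 237) [ 99 101  95] [ 40  15 101] [355. 109.   1.]
(108, 174) [146 153 146] [ 60  12 153] [559. 444.   7.]
(190, 200) [143 146 137] [ 40  16 146] [476. 162.   1.]
(310, 190) [128 101  69] [ 16 118 128] [ 509. -230.   45.]
```

View pics/crop1.png

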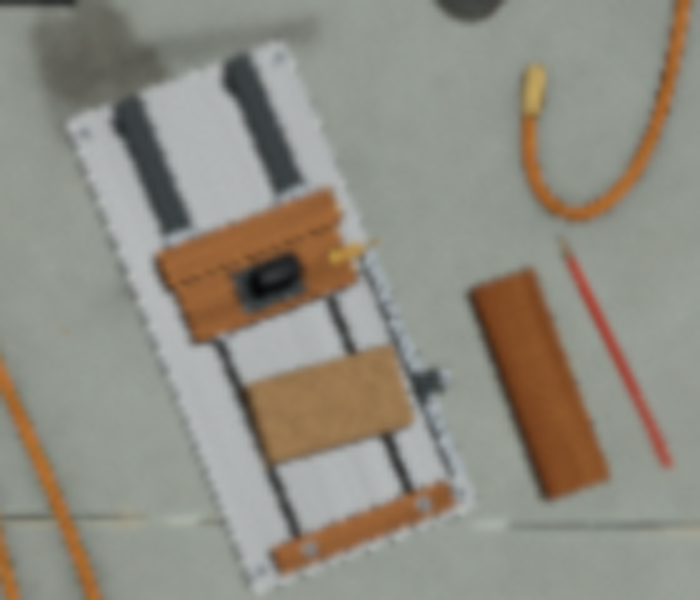

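View pics/crop2.png

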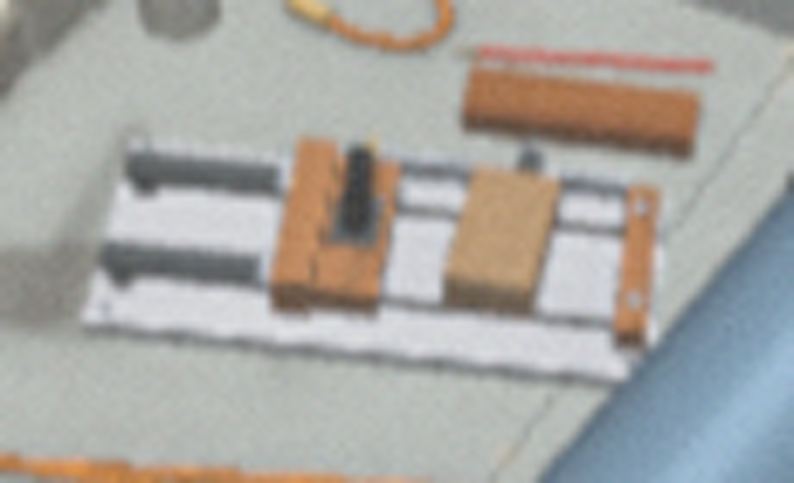

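The crops show the bed corners near crop1 (68,122), (288,42), (470,505) and (252,590). The cork block is centred at about (330,403), the paddle top at (278,275), the pointer tip at (375,241) and the slider fin at (430,383).

```bash
python3 - <<'E'
from h import *
c=cam('top'); s=cam('scene')
f=lambda L:[(260+(x+.5)/5-.5,112+(y+.5)/5-.5) for x,y in L]
g=lambda L:[(210+(x+.5)/6.9-.5,135+(y+.5)/6.9-.5) for x,y in L]
q=onplane(c,f([(68,122),(288,42),(470,503),(252,590)]),14)[:,:2]
print(q.round(1)); print([np.linalg.norm(q[i]-q[(i+1)%4]).round(1) for i in range(4)])
cen=q.mean(0); a=(q[0]+q[1]-q[2]-q[3]); yaw=np.arctan2(a[1],a[0]); print('bed',cen,np.degrees(yaw))
ex=np.array([np.cos(yaw),np.sin(yaw)]); ey=np.array([-ex[1],ex[0]])
loc=lambda p:np.c_[(p[:,:2]-cen)@ex,(p[:,:2]-cen)@ey].round(1)
for n,uv,z in [('ptr',[(375,241)],40),('fin',[(430,383),(447,378)],49),('fin',[(430,383)],30),('pad',[(278,275)],90),('stopinner',[(355,520)],36)]:
    p=onplane(c,f(uv),z); print(n,z,p.round(1)[:,:2].tolist(),loc(p).tolist())
# pad / ptr/ fin in scene
for n,uv,z in [('ptr',[(374,135)],40),('fin',[(530,145)],49),('pad',[(360,152)],90)]:
    p=onplane(s,g(uv),z); print('scene',n,p.round(1)[:,:2].tolist(),loc(p).tolist())
def blob(c,m,z,box):
    M=np.zeros(m.shape,np.uint8); u0,u1,v0,v1=box; M[v0:v1,u0:u1]=m[v0:v1,u0:u1]
    k=max(cv2.findContours(M,0,1)[0],key=cv2.contourArea)[:,0]
    return onplane(c,k,z)[:,:2].astype(np.float32),k
hs=cv2.cvtColor(c['img'],cv2.COLOR_RGB2HSV).astype(int)
H,S,V=hs[...,0],hs[...,1],hs[...,2]
P=cloud(c)
m=((H>=14)&(H<=22)&(S>80)&(S<150)).astype(np.uint8)
p,k=blob(c,m,42,(300,350,175,210)); r=cv2.minAreaRect(p); print('cork',r,loc(np.array([r[0]])),k.min(0),k.max(0)); b=cv2.boxPoints(r); print(b.round(0).tolist(),loc(b).tolist())
m=(V<60).astype(np.uint8)
p,k=blob(c,m,90,(300,330,155,180)); r=cv2.minAreaRect(p); print('paddle',r,loc(np.array([r[0]])))
sel=P[155:180,300:330].reshape(-1,3); sel=sel[sel[:,2]>82]; print('paddle cloud',len(sel),sel.mean(0),loc(sel.mean(0)[None]))
sel=P[175:210,300:350].reshape(-1,3); sel=sel[(sel[:,2]>36)&(sel[:,2]<50)]; L=loc(sel); print('cork cloud',len(sel),np.median(sel[:,2]),np.percentile(L,[2,50,98],axis=0))
print('bed z',np.nanmedian(P[128:140,295:300,2]))
# obstacles near hose & clear spot
Z=P[185:225,175:215]; print(np.nanmax(Z[...,2]),Z[0,0],Z[-1,-1])
E
```

```text
[[ 694.1 -111.6]
 [ 752.2 -260.2]
 [ 441.9 -378.2]
 [ 383.3 -233.9]]
[np.float64(159.5), np.float64(332.0), np.float64(155.8), np.float64(333.9)]
bed [ 567.86336083 -245.96614158] 21.15068170234456
ptr 40 [[610.8, -311.8]] [[16.3, -76.9]]
fin 49 [[516.4, -344.6], [519.8, -355.7]] [[-83.6, -73.4], [-84.4, -85.0]]
fin 30 [[519.0, -348.9]] [[-82.8, -78.4]]
pad 90 [[577.8, -240.0]] [[11.5, 2.0]]
stopinner 36 [[428.3, -297.5]] [[-148.7, 2.2]]
scene ptr [[611.2, -317.4]] [[14.6, -82.2]]
scene fin [[519.1, -349.1]] [[-82.7, -78.6]]
scene pad [[584.8, -251.9]] [[13.7, -11.6]]
cork ((502.2661437988281, -279.1209716796875), (53.54804229736328, 100.29803466796875), 15.264005661010742) [[-73.1  -7.3]] [309 182] [341 204]
[[463.0, -238.0], [490.0, -335.0], [541.0, -320.0], [515.0, -224.0]] [[-94.6, 45.4], [-104.9, -54.4], [-51.7, -59.9], [-41.4, 39.9]]
paddle ((573.9688110351562, -234.9879608154297), (21.96708869934082, 38.254539489746094), 19.420738220214844) [[9.7 8. ]]
paddle cloud 46 [ 581.72774865 -239.72389912   87.94895411] [[15.2  0.8]]
cork cloud 542 40.32754607586325 [[-100.018  -68.568]
 [ -71.85    -7.15 ]
 [   0.126   41.7  ]]
bed z 12.355403348061571
15.34378226341771 [525.90337378 214.66701975  -0.67551988] [397.15314282  79.31193285  15.34378226]
```

```bash
cat >> h.py <<'E'
from scipy.spatial.transform import Rotation as Ro
def go(*wps):
    "wps: (x,y,z,azimuth deg of tool y), tool down -> rows (m, deg)"
    s=robot.get_state(); R0=Ro.from_rotvec(s['eef_rot']); p0=s['tool_pos']
    yv=R0.as_matrix()[:,1]; print('t',s['clock'].__round__(2),'now',p0.round(1),'yaz',np.degrees(np.arctan2(yv[1],yv[0])).round(1),'tilt',np.degrees(np.arccos(-R0.as_matrix()[2,2])).round(2),'j',s['joints'].round(2),'F',np.round(s['wrist_force'],1),'w',round(s['width'],1),'gf',s['gripper_force'])
    for x,y,z,a in wps:
        a=np.radians(a); Y=np.array([np.cos(a),np.sin(a),0]); Z=np.array([0,0,-1.]); X=np.cross(Y,Z)
        Rt=Ro.from_matrix(np.c_[X,Y,Z]); d=R0.inv()*Rt
        print((R0.inv().apply(np.array([x,y,z])-p0)/1000).round(4).tolist(), d.as_rotvec(degrees=True).round(2).tolist())
E
python3 - <<'E'
from h import *
go((420,430,250,55),(520,200,250,40),(540,0,250,25),(502,-279,200,15.3))
E
```

```text
t 0.3 now [202.4 617.4 230.8] yaz 71.9 tilt 0.05 j [-1.35  0.38  0.04  1.6  -0.02  1.16 -0.05] F [ 0.1 -0.1  0.2] w 85.5 gf 0.0
[-0.2651, -0.1103, -0.0191] [-0.05, 0.01, 16.85]
[-0.4318, -0.2977, -0.0189] [-0.05, 0.02, 31.85]
[-0.5131, -0.4815, -0.0188] [-0.05, 0.02, 46.85]
[-0.5639, -0.7584, 0.0315] [-0.05, 0.03, 56.55]
```

Emit:
{"method": "send_rows", "body": {
  "series": [
    [[-0.265,-0.11,-0.02],[0,0,17]],
    [[-0.265,-0.11,-0.02],[0,0,17]],
    [[-0.265,-0.11,-0.02],[0,0,17]],
    [[-0.265,-0.11,-0.02],[0,0,17]],
    [[-0.265,-0.11,-0.02],[0,0,17]],
    [[-0.265,-0.11,-0.02],[0,0,17]],
    [[-0.432,-0.298,-0.02],[0,0,32]],
    [[-0.432,-0.298,-0.02],[0,0,32]],
    [[-0.432,-0.298,-0.02],[0,0,32]],
    [[-0.432,-0.298,-0.02],[0,0,32]],
    [[-0.432,-0.298,-0.02],[0,0,32]],
    [[-0.432,-0.298,-0.02],[0,0,32]]
  ],
  "grip": 0.8
}}

```text
clock: 1.5
tool_pos: [523.8, 189.4, 251.9]
eef_rot: [1.351, 2.832, -0.004]
wrist_force: [-0.2, -0.4, 0.0]
width: 76.7
gripper_force: 0.0
```

```bash
python3 - <<'E'
from h import *
go((540,0,250,25),(502,-279,200,15.3))
E
```

```text
t 1.5 now [523.8 189.4 251.9] yaz 39.0 tilt 0.29 j [-0.79  0.19  0.41  1.82 -0.08  1.15  0.33] F [-0.2 -0.4  0. ] w 76.7 gf 0.0
[-0.1574, -0.1066, 0.0028] [0.0, 0.29, 13.98]
[-0.3501, -0.3116, 0.0539] [0.03, 0.29, 23.68]
```

Emit:
{"method": "send_rows", "body": {
  "series": [
    [[-0.157,-0.107,0],[0,0,14]],
    [[-0.157,-0.107,0],[0,0,14]],
    [[-0.157,-0.107,0],[0,0,14]],
    [[-0.157,-0.107,0],[0,0,14]],
    [[-0.35,-0.312,0.054],[0,0.3,23.7]],
    [[-0.35,-0.312,0.054],[0,0.3,23.7]],
    [[-0.35,-0.312,0.054],[0,0.3,23.7]],
    [[-0.35,-0.312,0.054],[0,0.3,23.7]],
    [[-0.35,-0.312,0.054],[0,0.3,23.7]],
    [[-0.35,-0.312,0.054],[0,0.3,23.7]],
    [[-0.35,-0.312,0.054],[0,0.3,23.7]],
    [[-0.35,-0.312,0.054],[0,0.3,23.7]]
  ]
}}

```text
clock: 2.7
tool_pos: [504.4, -269.5, 197.1]
eef_rot: [-1.888, -2.505, -0.003]
wrist_force: [0.5, 0.2, -0.0]
width: 76.7
gripper_force: 0.0
```

```bash
python3 - <<'E'
from h import *
go((502,-279,80,15.3),(502,-279,18,15.3))
E
```

```text
t 2.7 now [ 504.4 -269.5  197.1] yaz 16.0 tilt 0.33 j [-0.18  0.33  0.72  1.85 -0.25  1.06  0.91] F [ 0.5  0.2 -0. ] w 76.7 gf 0.0
[-0.0091, -0.0047, 0.117] [-0.09, -0.31, 0.69]
[-0.0095, -0.0046, 0.179] [-0.09, -0.31, 0.69]
```

Emit:
{"method": "send_rows", "body": {
  "series": [
    [[0,0,0.04],[0,0,0]],
    [[0,0,0.08],[0,0,0]],
    [[0,0,0.12],[0,0,0]],
    [[0,0,0.12],[0,0,0]],
    [[0,0,0.12],[0,0,0]],
    [[0,0,0.12],[0,0,0]]
  ]
}}

```text
clock: 3.3
tool_pos: [507.0, -268.2, 79.7]
eef_rot: [-1.885, -2.512, -0.006]
wrist_force: [1.0, -0.1, -0.7]
width: 76.9
gripper_force: 0.0
```

```bash
python3 - <<'E'
from h import *
go((502,-279,50,15.3),(502,-279,18,15.3))
E
```

```text
t 3.3 now [ 507.  -268.2   79.7] yaz 16.2 tilt 0.22 j [-0.1   0.49  0.63  1.92 -0.39  0.85  1.02] F [ 1.  -0.1 -0.7] w 76.9 gf 0.0
[-0.009, -0.0079, 0.0297] [0.16, -0.16, 0.94]
[-0.0091, -0.008, 0.0617] [0.16, -0.16, 0.94]
```

Emit:
{"method": "send_rows", "body": {
  "series": [
    [[-0.009,-0.008,0.01],[0.16,-0.16,0.9]],
    [[-0.009,-0.008,0.03],[0.16,-0.16,0.9]],
    [[-0.009,-0.008,0.03],[0.16,-0.16,0.9]],
    [[-0.009,-0.008,0.03],[0.16,-0.16,0.9]],
    [[-0.009,-0.008,0.03],[0.16,-0.16,0.9]]
  ]
}}

```text
clock: 3.8
tool_pos: [500.1, -279.6, 48.3]
eef_rot: [-1.906, -2.494, 0.002]
wrist_force: [0.1, 0.4, -1.0]
width: 77.0
gripper_force: 0.0
```

```bash
python3 - <<'E'
from h import *
go((502,-279,50,15.3),(502,-279,18,15.3))
c=cam('top'); im=cv2.cvtColor(c['img'],cv2.COLOR_RGB2BGR)[132:242,250:390]
t=cam('scene'); i2=cv2.cvtColor(t['img'],cv2.COLOR_RGB2BGR)[125:235,210:350]
cv2.imwrite('pics/g1.png',cv2.resize(np.hstack([im,i2]),None,fx=2.8,fy=2.8,interpolation=cv2.INTER_CUBIC))
E
```

```text
t 3.8 now [ 500.1 -279.6   48.3] yaz 15.2 tilt 0.15 j [-0.06  0.54  0.61  1.93 -0.43  0.8   1.05] F [ 0.1  0.4 -1. ] w 77.0 gf 0.0
[0.0001, 0.002, -0.0017] [-0.14, -0.06, -0.07]
[0.0, 0.0021, 0.0303] [-0.14, -0.06, -0.07]
```

View pics/g1.png

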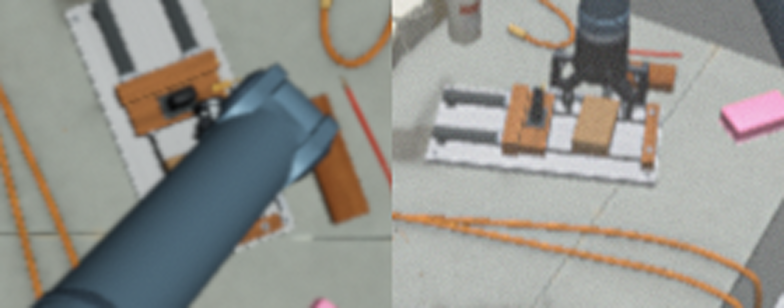

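In the scene view the open fingers straddle the cork block, with tips at about (568,110) and (640,112). The stop and jaw are clear, so I'll descend and grip.

Emit:
{"method": "send_rows", "body": {
  "series": [
    [[0,0.002,0.015],[0,0,0]],
    [[0,0.002,0.03],[0,0,0]],
    [[0,0.002,0.03],[0,0,0]],
    [[0,0.002,0.03],[0,0,0]]
  ]
}}

```text
clock: 4.3
tool_pos: [500.1, -277.9, 15.9]
eef_rot: [-1.903, -2.491, 0.004]
wrist_force: [-0.1, 0.2, 0.4]
width: 77.2
gripper_force: 0.0
```

Emit:
{"method": "send_rows", "body": {
  "series": [
    [[0,0,0],[0,0,0]],
    [[0,0,0],[0,0,0]],
    [[0,0,0],[0,0,0]],
    [[0,0,0],[0,0,0]],
    [[0,0,0],[0,0,0]],
    [[0,0,0],[0,0,0]]
  ],
  "grip": -0.1,
  "grip_force": 30
}}

```text
clock: 4.9
tool_pos: [501.5, -278.6, 17.7]
eef_rot: [-1.905, -2.494, 0.003]
wrist_force: [-0.2, -0.0, 3.0]
width: 55.6
gripper_force: 32.9
```

```bash
python3 - <<'E'
from h import *
go((502,-279,150,15.3))
E
```

```text
t 4.9 now [ 501.5 -278.6   17.7] yaz 15.2 tilt 0.21 j [-0.03  0.59  0.58  1.94 -0.47  0.75  1.08] F [-0.2 -0.   3. ] w 55.6 gf 32.90465176105499
[-0.0003, -0.0001, -0.1323] [-0.19, -0.09, -0.05]
```

Grip confirmed: the opening is 55.6 mm on a 56 mm block. Now lift, and find the middle of the bare patch from the first top picture.

Emit:
{"method": "send_rows", "body": {
  "series": [
    [[0,0,-0.02],[0,0,0]],
    [[0,0,-0.05],[0,0,0]],
    [[0,0,-0.09],[0,0,0]],
    [[0,0,-0.13],[0,0,0]],
    [[0,0,-0.13],[0,0,0]],
    [[0,0,-0.13],[0,0,0]],
    [[0,0,-0.13],[0,0,0]]
  ]
}}

```text
clock: 5.6
tool_pos: [500.5, -277.4, 145.7]
eef_rot: [-1.902, -2.491, 0.003]
wrist_force: [-0.1, 0.1, -0.7]
width: 55.4
gripper_force: 32.7
```

```bash
python3 - <<'E'
from h import *
c=cam('top'); im=cv2.imread('pics/top0.png')
e=cv2.Canny(cv2.GaussianBlur(im,(3,3),0),60,120); hsv=cv2.cvtColor(im,cv2.COLOR_BGR2HSV)
ob=((hsv[...,1]>60)|(hsv[...,2]<80)|(e>0)).astype(np.uint8)
D=cv2.distanceTransform(1-ob,cv2.DIST_L2,5)
box=D[170:225,165:250]; v,u=np.unravel_index(box.argmax(),box.shape); v+=170;u+=165
print(u,v,D[v,u]*3.3,onplane(c,[(u,v)],0))
for uv in [(190,200),(195,198),(200,200)]: print(uv,D[uv[1],uv[0]]*3.3,onplane(c,[uv],0)[0].round())
go((510,-260,150,15.3),(545,0,150,15),(500,150,150,15))
E
```

```text
167 204 131.84651 [[461.63813427 239.1298206    0.        ]]
(190, 200) 105.6 [476. 162.   0.]
(195, 198) 102.24884 [483. 146.   0.]
(200, 200) 88.34791 [477. 129.   0.]
t 5.65 now [ 500.3 -277.4  145.3] yaz 15.3 tilt 0.49 j [-0.14  0.4   0.7   1.89 -0.31  0.97  0.96] F [ 0.   0.7 -0.9] w 55.5 gf 32.65158176422119
[0.0142, 0.0139, -0.0047] [-0.4, -0.27, -0.03]
[0.2559, 0.1162, -0.0043] [-0.4, -0.27, 0.27]
[0.4124, 0.1122, -0.0035] [-0.4, -0.27, 0.27]
```

```bash
python3 - <<'E'
from h import *
go((535,-50,150,20),(478,165,150,35),(478,165,60,35))
E
```

```text
t 5.65 now [ 500.3 -277.4  145.3] yaz 15.3 tilt 0.49 j [-0.14  0.4   0.7   1.89 -0.31  0.97  0.96] F [ 0.   0.7 -0.9] w 55.5 gf 32.65158176422119
[0.2102, 0.0933, -0.0044] [-0.39, -0.29, -4.73]
[0.4327, 0.095, -0.0033] [-0.35, -0.34, -19.73]
[0.4322, 0.0956, 0.0867] [-0.35, -0.34, -19.73]
```

Emit:
{"method": "send_rows", "body": {
  "series": [
    [[0.04,0.018,-0.004],[-0.4,-0.3,-1]],
    [[0.08,0.036,-0.004],[-0.4,-0.3,-2]],
    [[0.12,0.054,-0.004],[-0.4,-0.3,-3]],
    [[0.16,0.072,-0.004],[-0.4,-0.3,-4]],
    [[0.2,0.09,-0.004],[-0.4,-0.3,-5]],
    [[0.24,0.093,-0.004],[-0.4,-0.3,-8]],
    [[0.28,0.093,-0.004],[-0.4,-0.3,-11]],
    [[0.32,0.094,-0.004],[-0.4,-0.3,-14]],
    [[0.36,0.094,-0.004],[-0.4,-0.3,-17]],
    [[0.4,0.095,-0.004],[-0.4,-0.3,-20]],
    [[0.433,0.095,-0.004],[-0.4,-0.3,-20]],
    [[0.433,0.095,-0.004],[-0.4,-0.3,-20]]
  ]
}}

```text
clock: 6.85
tool_pos: [476.3, 170.4, 150.0]
eef_rot: [-1.43, -2.797, -0.001]
wrist_force: [0.7, 0.4, -1.9]
width: 55.5
gripper_force: 32.6
```

Emit:
{"method": "send_rows", "body": {
  "series": [
    [[0,0,0.0],[0,0,0]],
    [[0,0,0.0],[0,0,0]],
    [[0,0,0.03],[0,0,0]],
    [[0,0,0.06],[0,0,0]],
    [[0,0,0.09],[0,0,0]],
    [[0,0,0.09],[0,0,0]],
    [[0,0,0.09],[0,0,0]],
    [[0,0,0.09],[0,0,0]],
    [[0,0,0.09],[0,0,0]]
  ]
}}

```text
clock: 7.75
tool_pos: [481.5, 164.5, 63.6]
eef_rot: [1.443, 2.784, 0.007]
wrist_force: [-0.3, 0.3, -0.7]
width: 55.6
gripper_force: 32.5
```

```bash
python3 - <<'E'
from h import *
go((478,165,15,35),(478,165,5,35))
c=cam('scene'); save(c,'pics/s2.png'); c2=cam('top'); P=cloud(c)
uv=proj(c,[(478,165,20)])[0]; print(uv)
u,v=map(int,uv); im=cv2.cvtColor(c['img'],cv2.COLOR_RGB2BGR)
cv2.imwrite('pics/s2c.png',cv2.resize(im[max(0,v-60):v+60,max(0,u-80):u+80],None,fx=5,fy=5,interpolation=cv2.INTER_CUBIC))
E
```

```text
t 7.75 now [481.5 164.5  63.6] yaz 35.2 tilt 0.42 j [-0.8   0.37  0.44  2.08 -0.23  0.73  0.4 ] F [-0.3  0.3 -0.7] w 55.6 gf 32.549455761909485
[0.0026, -0.0029, 0.0486] [0.38, 0.19, 0.21]
[0.0026, -0.003, 0.0586] [0.38, 0.19, 0.21]
[229.79785973 250.34420414]
```

View pics/s2c.png

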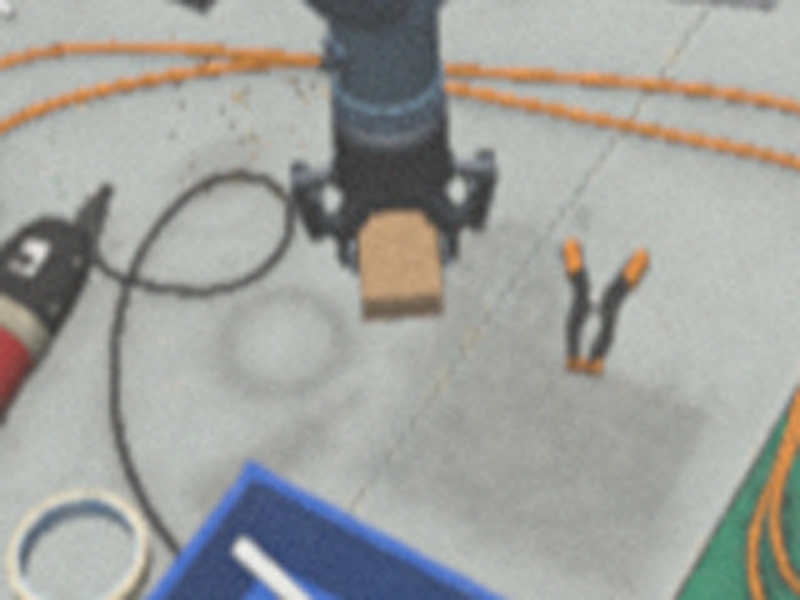

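The crop shows the block level in the fingers at about (400,260), over bare bench and clear of the hoses, cable loop and spring clamp. Lowering it now.

Emit:
{"method": "send_rows", "body": {
  "series": [
    [[0.002,-0.003,0.02],[0.4,0.2,0]],
    [[0.002,-0.003,0.04],[0.4,0.2,0]],
    [[0.002,-0.003,0.05],[0.4,0.2,0]],
    [[0.002,-0.003,0.053],[0.4,0.2,0]],
    [[0.002,-0.003,0.053],[0.4,0.2,0]],
    [[0.002,-0.003,0.053],[0.4,0.2,0]]
  ]
}}

```text
clock: 8.45
tool_pos: [477.3, 164.3, 9.6]
eef_rot: [-1.444, -2.789, 0.003]
wrist_force: [-0.5, -0.0, -0.5]
width: 55.4
gripper_force: 32.6
```

```bash
python3 - <<'E'
from h import *
go((478,165,4,35))
E
```

```text
t 8.45 now [477.3 164.3   9.6] yaz 35.2 tilt 0.14 j [-0.76  0.47  0.39  2.1  -0.3   0.63  0.46] F [-0.5 -0.  -0.5] w 55.4 gf 32.634769678115845
[0.0001, 0.0009, 0.0056] [-0.14, -0.02, 0.25]
```

Emit:
{"method": "send_rows", "body": {
  "series": [
    [[0,0,0.003],[0,0,0]],
    [[0,0,0.006],[0,0,0]],
    [[0,0,0.006],[0,0,0]],
    [[0,0,0.006],[0,0,0]]
  ]
}}

```text
clock: 8.85
tool_pos: [477.2, 164.4, 3.6]
eef_rot: [-1.444, -2.788, 0.003]
wrist_force: [-0.8, 0.5, 6.3]
width: 55.6
gripper_force: 33.3
```

Emit:
{"method": "send_rows", "body": {
  "series": [
    [[0,0,0],[0,0,0]],
    [[0,0,0],[0,0,0]],
    [[0,0,0],[0,0,0]],
    [[0,0,0],[0,0,0]]
  ],
  "grip": 0.8
}}

```text
clock: 9.25
tool_pos: [476.2, 164.0, 2.6]
eef_rot: [-1.443, -2.788, 0.006]
wrist_force: [0.1, 1.0, -0.4]
width: 76.8
gripper_force: 0.0
```

Emit:
{"method": "send_rows", "body": {
  "series": [
    [[0,0,-0.03],[0,0,0]],
    [[0,0,-0.07],[0,0,0]],
    [[0,0,-0.11],[0,0,0]],
    [[0,0,-0.15],[0,0,0]],
    [[0,0,-0.18],[0,0,0]],
    [[0,0,-0.18],[0,0,0]],
    [[0,0,-0.18],[0,0,0]]
  ]
}}

```text
clock: 9.95
tool_pos: [477.4, 164.6, 183.4]
eef_rot: [-1.443, -2.788, 0.002]
wrist_force: [-0.7, 1.0, -0.3]
width: 76.9
gripper_force: 0.0
```

```bash
python3 - <<'E'
from h import *
c=cam('scene'); P=cloud(c); hs=cv2.cvtColor(c['img'],cv2.COLOR_RGB2HSV).astype(int)
m=(hs[...,0]>=12)&(hs[...,0]<=22)&(hs[...,1]>70)&(hs[...,1]<160)&(np.hypot(P[...,0]-478,P[...,1]-165)<80)&(P[...,2]<60)&(P[...,2]>15)
q=P[m]; print(len(q),q.mean(0),np.percentile(q[:,2],[5,50,95]))
t=q[q[:,2]>22]; r=cv2.minAreaRect(t[:,:2].astype(np.float32)); print(r, np.linalg.lstsq(np.c_[t[:,:2]-t[:,:2].mean(0),np.ones(len(t))],t[:,2],rcond=None)[0])
go((530,-50,190,25),(578,-241,190,21))
E
```

```text
350 [478.65999546 162.45438329  27.06585694] [22.59024238 27.09669584 31.64950835]
((480.12646484375, 160.65219116210938), (51.89406967163086, 101.17153930664062), 36.446102142333984) [-8.23082105e-03 -5.11307903e-03  2.73496894e+01]
t 10.0 now [476.3 164.2 182.1] yaz 35.3 tilt 0.31 j [-0.88  0.17  0.51  2.01 -0.1   0.99  0.3 ] F [-1.3 -0.2 -0.5] w 76.8 gf 0.0
[-0.2059, -0.0798, -0.0077] [-0.3, -0.03, 10.25]
[-0.3895, -0.1509, -0.0075] [-0.31, -0.02, 14.25]
```

The block lies flat on the bench with its top at about 27 mm, so it is released. Moving on to the handle.

Emit:
{"method": "send_rows", "body": {
  "series": [
    [[-0.04,-0.016,-0.007],[-0.3,0,2]],
    [[-0.08,-0.032,-0.007],[-0.3,0,4]],
    [[-0.12,-0.048,-0.007],[-0.3,0,6]],
    [[-0.16,-0.064,-0.007],[-0.3,0,8]],
    [[-0.2,-0.08,-0.007],[-0.3,0,10]],
    [[-0.24,-0.095,-0.007],[-0.3,0,12]],
    [[-0.28,-0.11,-0.007],[-0.3,0,14]],
    [[-0.32,-0.125,-0.007],[-0.3,0,14.2]],
    [[-0.36,-0.14,-0.007],[-0.3,0,14.2]],
    [[-0.389,-0.15,-0.007],[-0.3,0,14.2]],
    [[-0.389,-0.15,-0.007],[-0.3,0,14.2]],
    [[-0.389,-0.15,-0.007],[-0.3,0,14.2]]
  ],
  "grip": 0.2
}}

```text
clock: 11.2
tool_pos: [577.5, -240.3, 187.8]
eef_rot: [-1.779, -2.585, 0.001]
wrist_force: [0.5, 0.3, 0.3]
width: 51.3
gripper_force: 0.0
```

Emit:
{"method": "send_rows", "body": {
  "series": [
    [[0,0,0],[0,0,0]],
    [[0,0,0],[0,0,0]],
    [[0,0,0],[0,0,0]]
  ]
}}

```text
clock: 11.5
tool_pos: [579.3, -237.9, 189.8]
eef_rot: [-1.775, -2.592, -0.003]
wrist_force: [-0.1, 0.4, 0.1]
width: 51.0
gripper_force: 0.0
```

```bash
python3 - <<'E'
from h import *
go((581,-240,105,21.1),(581,-240,56,21.1))
E
```

```text
t 11.5 now [ 579.3 -237.9  189.8] yaz 21.2 tilt 0.11 j [-0.23  0.45  0.71  1.72 -0.33  1.09  0.96] F [-0.1  0.4  0.1] w 51.0 gf 0.0
[-0.0027, 0.0008, 0.0848] [0.06, -0.09, 0.1]
[-0.0028, 0.0007, 0.1338] [0.06, -0.09, 0.1]
```

Emit:
{"method": "send_rows", "body": {
  "series": [
    [[-0.002,0.001,0.03],[0,0,0]],
    [[-0.002,0.001,0.06],[0,0,0]],
    [[-0.002,0.001,0.085],[0,0,0]],
    [[-0.002,0.001,0.085],[0,0,0]],
    [[-0.002,0.001,0.085],[0,0,0]],
    [[-0.002,0.001,0.085],[0,0,0]]
  ]
}}

```text
clock: 12.1
tool_pos: [582.3, -241.7, 107.1]
eef_rot: [1.776, 2.587, 0.003]
wrist_force: [-0.2, -0.2, -0.7]
width: 51.2
gripper_force: 0.0
```

```bash
python3 - <<'E'
from h import *
go((581,-240,56,21.1))
t=cam('scene'); im=cv2.cvtColor(t['img'],cv2.COLOR_RGB2BGR)
cv2.imwrite('pics/g3.png',cv2.resize(im[115:205,210:325],None,fx=6.5,fy=6.5,interpolation=cv2.INTER_CUBIC))
E
```

```text
t 12.1 now [ 582.3 -241.7  107.1] yaz 21.1 tilt 0.24 j [-0.18  0.56  0.66  1.77 -0.41  0.95  1.02] F [-0.2 -0.2 -0.7] w 51.2 gf 0.0
[0.0022, -0.0008, 0.0511] [0.21, 0.11, -0.03]
```

View pics/g3.png

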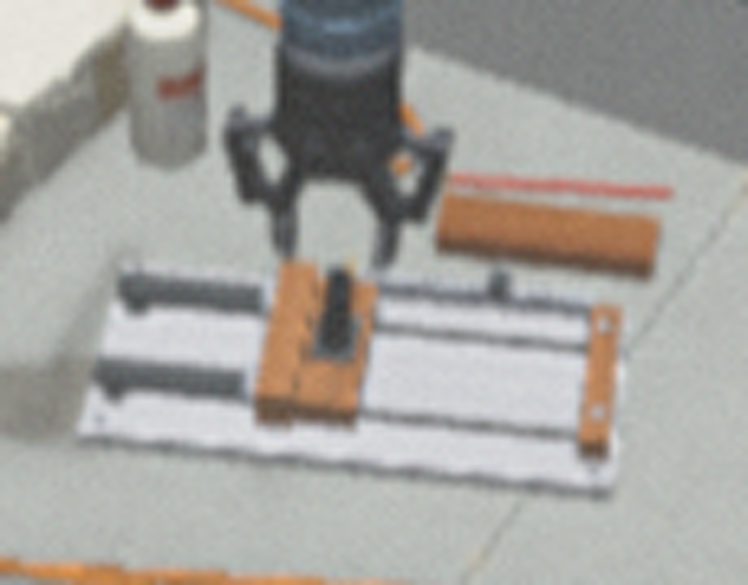

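The fingers straddle the paddle top, tips at about (285,250) and (385,255) with the paddle at (338,280). Descend and grip.

Emit:
{"method": "send_rows", "body": {
  "series": [
    [[0.002,-0.001,0.015],[0,0,0]],
    [[0.002,-0.001,0.035],[0,0,0]],
    [[0.002,-0.001,0.05],[0,0,0]],
    [[0.002,-0.001,0.05],[0,0,0]],
    [[0.002,-0.001,0.05],[0,0,0]],
    [[0.002,-0.001,0.05],[0,0,0]]
  ]
}}

```text
clock: 12.75
tool_pos: [580.0, -240.3, 55.9]
eef_rot: [1.777, 2.588, 0.002]
wrist_force: [0.2, 0.8, 0.5]
width: 51.4
gripper_force: 0.0
```

Emit:
{"method": "send_rows", "body": {
  "series": [
    [[0,0,0],[0,0,0]],
    [[0,0,0],[0,0,0]],
    [[0,0,0],[0,0,0]],
    [[0,0,0],[0,0,0]],
    [[0,0,0],[0,0,0]],
    [[0,0,0],[0,0,0]],
    [[0,0,0],[0,0,0]],
    [[0,0,0],[0,0,0]]
  ],
  "grip": -1,
  "grip_force": 70
}}

```text
clock: 13.55
tool_pos: [580.0, -239.9, 56.0]
eef_rot: [1.776, 2.59, 0.002]
wrist_force: [-0.7, -0.0, 5.0]
width: 14.8
gripper_force: 70.2
```

```bash
python3 - <<'E'
from h import *
go((581,-240,56,21.1))
E
```

```text
t 13.55 now [ 580.  -239.9   56. ] yaz 21.1 tilt 0.12 j [-0.15  0.62  0.62  1.8  -0.46  0.87  1.05] F [-0.7 -0.   5. ] w 14.8 gf 70.18458008766174
[-0.0004, 0.0009, 0.0] [0.12, 0.03, 0.01]
```

Paddle gripped. Draw it 85 mm along the vice's -x, then look.

Emit:
{"method": "send_rows", "body": {
  "series": [
    [[0,-0.01,0],[0,0,0]],
    [[0,-0.02,0],[0,0,0]],
    [[0,-0.03,0],[0,0,0]],
    [[0,-0.04,0],[0,0,0]],
    [[0,-0.05,0],[0,0,0]],
    [[0,-0.06,0],[0,0,0]],
    [[0,-0.07,0],[0,0,0]],
    [[0,-0.08,0],[0,0,0]],
    [[0,-0.085,0],[0,0,0]],
    [[0,-0.085,0],[0,0,0]],
    [[0,-0.085,0],[0,0,0]],
    [[0,-0.085,0],[0,0,0]]
  ]
}}

```text
clock: 14.75
tool_pos: [506.2, -269.8, 56.1]
eef_rot: [1.768, 2.584, 0.007]
wrist_force: [11.8, -0.7, -3.4]
width: 15.5
gripper_force: 68.9
```

```bash
python3 - <<'E'
from h import *
s=robot.get_state(); go((581,-240,56,21.1)); print('moved',np.linalg.norm(s['tool_pos'][:2]-[580,-239.9]))
a=cam('scene'); b=cam('top'); O=[]
for c in(a,b):
    u,v=proj(c,[(519,-348,42)])[0]; print(u,v); u,v=int(u),int(v)
    im=cv2.cvtColor(c['img'],cv2.COLOR_RGB2BGR)
    O.append(cv2.resize(im[v-25:v+25,u-20:u+20],None,fx=10,fy=10,interpolation=cv2.INTER_CUBIC)); print(u,v)
cv2.imwrite('pics/m1.png',np.hstack(O))
E
```

```text
t 14.75 now [ 506.2 -269.8   56.1] yaz 21.2 tilt 0.65 j [-0.1   0.53  0.64  1.94 -0.44  0.8   1.15] F [11.8 -0.7 -3.4] w 15.5 gf 68.85630011558533
[0.0007, 0.0806, 0.0008] [0.54, 0.36, 0.12]
moved 79.67282817855843
286.1964966986574 156.97268555600598
286 156
346.1478370680263 187.70083551707918
346 187
```

View pics/m1.png

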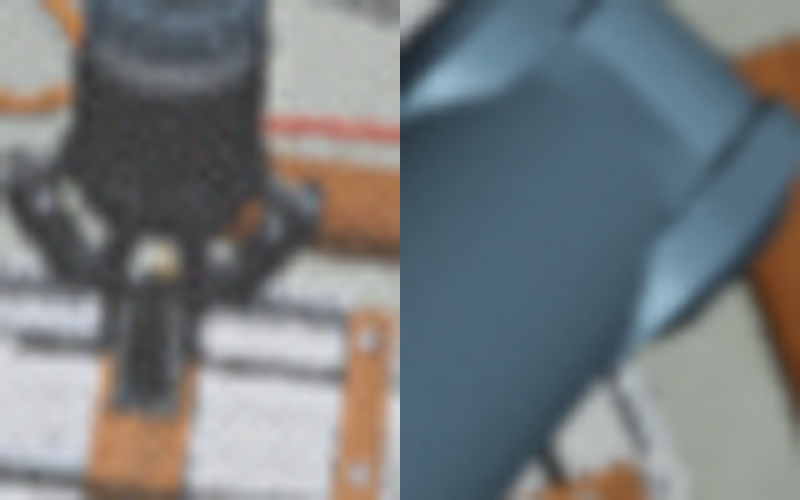

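The scene crop shows the brass pointer through the gap between the fingers at about (163,260), and the top camera is blocked by the arm. The fin should sit near (203,245), so the same gap should show both once it is nearly aligned. Move 14 mm more.

Emit:
{"method": "send_rows", "body": {
  "series": [
    [[0,-0.005,0],[0,0,0]],
    [[0,-0.01,0],[0,0,0]],
    [[0,-0.014,0],[0,0,0]],
    [[0,-0.014,0],[0,0,0]],
    [[0,-0.014,0],[0,0,0]],
    [[0,-0.014,0],[0,0,0]]
  ]
}}

```text
clock: 15.45
tool_pos: [493.8, -274.8, 56.0]
eef_rot: [1.767, 2.583, 0.007]
wrist_force: [11.9, -0.4, -4.1]
width: 15.3
gripper_force: 68.8
```

```bash
python3 - <<'E'
from h import *
s=robot.get_state(); go((581,-240,56,21.1)); print('moved',np.linalg.norm(s['tool_pos'][:2]-[580,-239.9]))
O=[]
N=[cv2.cvtColor(cam('scene')['img'],cv2.COLOR_RGB2BGR).astype(float) for _ in range(6)]
now=np.mean(N,0).astype(np.uint8)
z=lambda im,u,v:cv2.resize(im[v-12:v+13,u-12:u+13],None,fx=16,fy=16,interpolation=cv2.INTER_NEAREST)
ref=cv2.imread('pics/scene0.png')
cv2.imwrite('pics/m2.png',np.hstack([z(now,284,156),z(ref,284,156)]))
cv2.imwrite('pics/m2now.png',now)
E
```

```text
t 15.45 now [ 493.8 -274.8   56. ] yaz 21.2 tilt 0.7 j [-0.09  0.52  0.64  1.96 -0.44  0.79  1.17] F [11.9 -0.4 -4.1] w 15.3 gf 68.84101152420044
[0.0008, 0.0939, 0.001] [0.58, 0.4, 0.14]
moved 93.03362448006975
```

View pics/m2.png

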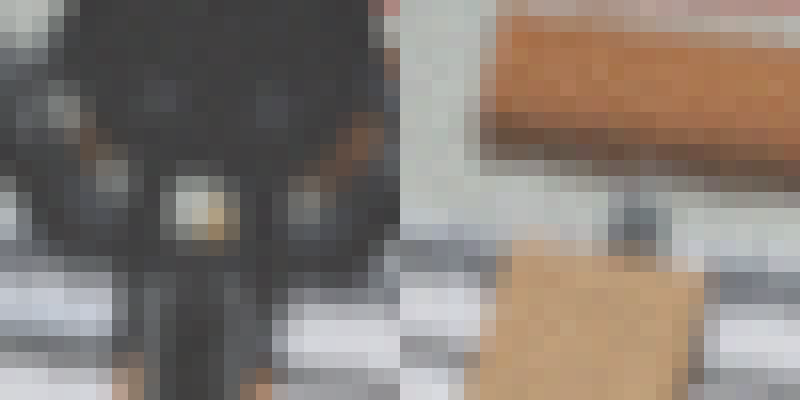

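The left panel (now) shows the brass tip in the finger gap at u≈285, v≈157. The right panel (start) shows the dark slider at u≈286.5, so about 1.5 px or 6 mm remain. I'll refine that numerically with profiles along the vice's x in both start pictures and the current one.

```bash
python3 - <<'E'
from h import *
cen=np.array([567.86,-245.97]); a=np.radians(21.15); ex=np.array([np.cos(a),np.sin(a)]); ey=np.array([-ex[1],ex[0]])
b=cam('top'); s=cam('scene')
t0=cv2.imread('pics/top0.png').astype(np.float32); s0=cv2.imread('pics/scene0.png').astype(np.float32); sn=cv2.imread('pics/m2now.png').astype(np.float32)
def samp(c,im,xs,ys,z):
    g=np.array([[*(cen+x*ex+y*ey),z] for y in ys for x in xs]); uv=proj(c,g).astype(np.float32).reshape(len(ys),len(xs),2)
    return cv2.remap(im,uv[...,0],uv[...,1],cv2.INTER_LINEAR)
xs=np.arange(-104,-60,2.)
for n,c,im,ys,z in [('top',b,t0,(-70,-74,-78,-82,-86),42),('scene',s,s0,(-66,-70,-74,-78,-82,-86),42)]:
    p=samp(c,im,xs,ys,z).mean(-1); print(n,'slider dark, x',xs.astype(int).tolist())
    for y,r in zip(ys,p):
        w=np.clip(np.median(r)-15-r,0,None); print(y,r.astype(int).tolist(),'cent',((w*xs).sum()/max(w.sum(),1)).round(1))
def yel(n,c,im,xs,ys,z):
    p=samp(c,im,xs,ys,z); d=p[...,2]-p[...,0]; print(n,'yellow x',xs[0],xs[-1])
    for y,r in zip(ys,d):
        w=np.clip(r-r.max()*.4,0,None); print(y,r.astype(int).tolist(),'cent',((w*xs).sum()/max(w.sum(),1)).round(1))
yel('top0',b,t0,np.arange(2,32,2.),(-66,-70,-74,-78),40)
yel('scene0',s,s0,np.arange(2,32,2.),(-70,-74,-78,-82,-86),40)
yel('sceneNow',s,sn,np.arange(-92,-62,2.),(-66,-70,-74,-78,-82),40)
E
```

```text
top slider dark, x [-104, -102, -100, -98, -96, -94, -92, -90, -88, -86, -84, -82, -80, -78, -76, -74, -72, -70, -68, -66, -64, -62]
-70 [146, 153, 157, 155, 139, 123, 109, 90, 74, 65, 60, 60, 63, 69, 84, 107, 129, 150, 153, 155, 154, 155] cent -82.7
-74 [155, 159, 164, 162, 154, 145, 134, 110, 87, 70, 64, 62, 65, 74, 93, 118, 142, 150, 155, 152, 149, 147] cent -82.3
-78 [153, 153, 154, 153, 148, 143, 123, 103, 85, 75, 71, 68, 65, 76, 92, 117, 135, 146, 148, 148, 146, 145] cent -82.4
-82 [151, 150, 150, 149, 147, 139, 125, 113, 104, 106, 104, 99, 98, 100, 112, 125, 137, 144, 147, 148, 149, 149] cent -82.6
-86 [151, 150, 149, 149, 149, 146, 142, 136, 137, 140, 140, 142, 146, 143, 139, 140, 143, 146, 148, 149, 149, 149] cent 0.0
scene slider dark, x [-104, -102, -100, -98, -96, -94, -92, -90, -88, -86, -84, -82, -80, -78, -76, -74, -72, -70, -68, -66, -64, -62]
-66 [179, 187, 194, 191, 186, 172, 156, 140, 125, 116, 112, 112, 118, 128, 145, 162, 170, 178, 176, 174, 175, 177] cent -83.2
-70 [187, 189, 193, 191, 187, 175, 156, 138, 122, 110, 106, 104, 114, 125, 145, 165, 174, 182, 182, 18
[... 861 characters left out ...]
, -2, 0, 6, 22, 36, 36, 37, 24, 10, 2, -2, -4, -2, 0] cent 14.1
-74 [-3, -3, 0, 2, 18, 33, 35, 33, 24, 13, 5, -1, -5, -3, -1] cent 14.4
-78 [0, 0, 1, 2, 12, 27, 32, 27, 22, 13, 4, 0, -3, -2, -2] cent 14.7
-82 [0, 0, 1, 2, 6, 16, 23, 19, 16, 9, 2, 0, 0, -1, -1] cent 14.9
-86 [0, 1, 1, 2, 3, 9, 14, 13, 10, 6, 1, 0, -1, 0, 0] cent 15.1
sceneNow yellow x -92.0 -64.0
-66 [0, 0, -1, 0, 2, 5, 10, 13, 10, 7, 4, 0, 0, 0, 0] cent -77.6
-70 [0, 0, 0, 2, 8, 16, 25, 32, 25, 16, 10, 3, 1, 0, 0] cent -77.9
-74 [-1, 0, 0, 2, 12, 23, 33, 44, 35, 22, 13, 5, 1, 0, 0] cent -78.0
-78 [-1, 0, 0, 0, 10, 20, 31, 41, 35, 22, 12, 5, 1, 0, 0] cent -77.8
-82 [0, 0, 0, 0, 5, 13, 21, 29, 27, 17, 8, 3, 0, 0, 0] cent -77.5
```

Both views agree. The gap from closed pointer to fin is 98.4 mm (top) and 97.8 mm (scene), and 93.0 mm has been moved, so about 5.3 mm is left.

Emit:
{"method": "send_rows", "body": {
  "series": [
    [[0,-0.002,0],[0,0,0]],
    [[0,-0.004,0],[0,0,0]],
    [[0,-0.0055,0],[0,0,0]],
    [[0,-0.0055,0],[0,0,0]],
    [[0,-0.0055,0],[0,0,0]],
    [[0,-0.0055,0],[0,0,0]],
    [[0,-0.0055,0],[0,0,0]],
    [[0,-0.0055,0],[0,0,0]],
    [[0,-0.0055,0],[0,0,0]],
    [[0,-0.0055,0],[0,0,0]]
  ]
}}

```text
clock: 16.85
tool_pos: [489.0, -276.8, 56.0]
eef_rot: [1.767, 2.583, 0.007]
wrist_force: [13.9, -2.1, -5.1]
width: 15.1
gripper_force: 68.8
```

```bash
python3 - <<'E'
from h import *
s=robot.get_state(); go((581,-240,56,21.1)); print('moved',np.linalg.norm(s['tool_pos'][:2]-[580,-239.9]))
now=np.mean([cv2.cvtColor(cam('scene')['img'],cv2.COLOR_RGB2BGR).astype(float) for _ in range(8)],0).astype(np.uint8)
cv2.imwrite('pics/m3now.png',now)
cv2.imwrite('pics/m3.png',cv2.resize(now[147:167,272:300],None,fx=24,fy=24,interpolation=cv2.INTER_CUBIC))
im=now.astype(np.float32); c=cam('scene')
cen=np.array([567.86,-245.97]); a=np.radians(21.15); ex=np.array([np.cos(a),np.sin(a)]); ey=np.array([-ex[1],ex[0]])
xs=np.arange(-98,-66,2.)
for z in (40,48):
  for y in (-66,-70,-74,-78,-82):
    uv=proj(c,[[*(cen+x*ex+y*ey),z] for x in xs]).astype(np.float32)
    p=cv2.remap(im,uv[None,:,0],uv[None,:,1],cv2.INTER_LINEAR)[0]; r=p[:,2]-p[:,0]; w=np.clip(r-r.max()*.4,0,None)
    print(z,y,'yel',r.astype(int).tolist(),((w*xs).sum()/max(w.sum(),1)).round(1),'gray',p.mean(-1).astype(int).tolist())
E
```

```text
t 16.85 now [ 489.  -276.8   56. ] yaz 21.3 tilt 0.73 j [-0.09  0.51  0.65  1.97 -0.44  0.78  1.18] F [13.9 -2.1 -5.1] w 15.1 gf 68.83766055107117
[0.0009, 0.0991, 0.0011] [0.59, 0.42, 0.15]
moved 98.21015212410481
40 -66 yel [1, 0, 0, -1, 0, 1, 3, 5, 6, 3, 1, 0, 0, 0, 0, 0] -83.1 gray [65, 65, 67, 69, 72, 74, 76, 77, 78, 77, 78, 84, 90, 83, 74, 69]
40 -70 yel [0, 0, 0, 0, 2, 6, 11, 14, 16, 9, 3, 1, 0, 0, 0, 0] -83.1 gray [66, 65, 67, 70, 75, 82, 88, 90, 92, 95, 98, 110, 121, 108, 93, 80]
40 -74 yel [0, 0, 0, 1, 5, 12, 19, 23, 26, 16, 5, 2, 0, 0, 0, 0] -83.4 gray [65, 64, 66, 71, 79, 92, 104, 105, 107, 111, 116, 128, 141, 128, 107, 89]
40 -78 yel [0, 0, 0, 2, 5, 12, 19, 22, 25, 16, 5, 1, 0, 0, 0, 0] -83.4 gray [66, 65, 66, 73, 80, 94, 108, 113, 117, 124, 132, 142, 154, 145, 119, 95]
40 -82 yel [0, 0, 0, 1, 4, 9, 16, 18, 18, 12, 3, 0, 0, 0, 0, 0] -83.6 gray [67, 66, 66, 73, 80, 92, 105, 111, 116, 123, 131, 139, 143, 140, 116, 93]
48 -66 yel [0, 0, 0, 2, 7, 14, 20, 23, 24, 13, 3, 1, 0, 0, 0, 0] -83.9 gray [65, 64, 67, 73, 82, 95, 105, 107, 110, 115, 121, 134, 147, 125, 103, 85]
48 -70 yel [0, 0, 0, 2, 6, 14, 20, 23, 25, 14, 3, 0, 0, 0, 0, 0] -83.8 gray [66, 65, 68, 75, 84, 98, 110, 115, 119, 128, 137, 147, 155, 138, 112, 91]
48 -74 yel [0, 0, 0, 2, 4, 10, 16, 16, 16, 9, 1, -1, -1, 0, 0, 0] -84.1 gray [67, 66, 67, 74, 82, 94, 106, 111, 115, 124, 133, 139, 143, 131, 107, 88]
48 -78 yel [-1, 0, 0, 1, 2, 5, 8, 8, 7, 4, 0, -2, -1, -1, 0, 0] -84.3 gray [68, 66, 64, 71, 77, 87, 96, 102, 106, 112, 121, 124, 124, 116, 96, 80]
48 -82 yel [-1, -1, 0, 0, 0, 1, 2, 2, 2, 1, 0, -2, -2, -1, 0, 0] -84.0 gray [68, 66, 64, 67, 71, 76, 81, 85, 90, 94, 99, 102, 99, 96, 83, 71]
```

View pics/m3.png

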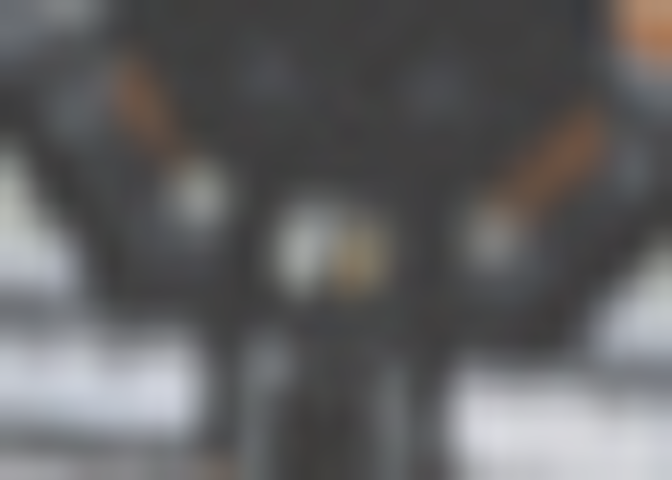

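The pointer now measures -83.4 mm along the vice and the slider -83.4 mm. The draw of 98.2 mm matches both estimates of the gap. In the picture the brass tip shows at (355,258) in the finger gap with a dim, narrow background beside it. Hold for a moment, check it is steady, and hand in.

Emit:
{"method": "send_rows", "body": {
  "series": [
    [[0,0,0],[0,0,0]],
    [[0,0,0],[0,0,0]],
    [[0,0,0],[0,0,0]],
    [[0,0,0],[0,0,0]],
    [[0,0,0],[0,0,0]],
    [[0,0,0],[0,0,0]]
  ]
}}

```text
clock: 17.9
tool_pos: [488.9, -276.8, 56.0]
eef_rot: [1.767, 2.583, 0.007]
wrist_force: [12.5, -0.9, -5.3]
width: 15.3
gripper_force: 68.8
```

```bash
python3 - <<'E'
from h import *
s=robot.get_state(); m=np.linalg.norm(s['tool_pos'][:2]-[580,-239.9]); print(m,s['width'],s['gripper_force'])
if abs(m-98.2)<1 and s['gripper_force']>20: print(robot.close_job())
E
```

```text
98.23025568158421 15.316895864414946 68.83729934692383
the job is handed in; nothing more can be done
None
```

I handed the job in at about 18 s with the sanding block flat on the bare bench and the gripper still holding the jaw 98 mm open; by my measurements the pointer is within about 1.5 mm of the fin, though the gripper partly hid the fin and no verdict came back.

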